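# Latch the lens case shut

### The arm

A 6-joint arm with a two-finger parallel gripper is mounted at the origin on the work surface. World frame = base frame: x ahead of the robot, y to its left, z up, the work surface at z = 0. Lengths are in m, angles in rad, forces in N, time in s.
With the tool pointing down it reaches from about 0.35 to 0.975 m from the base axis. Payload 4.9 kg.
Tool frame: the origin (TCP) lies at the very end of the fingers, on their centre line; the grasp point (between the pads) lies 19 mm behind it; z points along the fingers, y is the direction in which the jaws open and shut (so a half turn about z gives the same grasp; the last joint's range is limited). The gripper opens to 85 mm and grips with 20 to 120 N. Pads are 22 mm wide; open, the fingers measure 114 mm over their backs; the gripper's body (76 mm by 85 mm) begins 54 mm behind the grasp point. The pads swing forward as they close: fully open they stand 13 mm farther back than shut.
Start: joints at [-1.301, 0.053, 1.613, -0, 1.476, -0.119], TCP at [0.237, -0.578, 0.231] pointing down, gripper open.
Joint ranges: [-3.01, 3.01], [-1.01, 2.22], [0.06, 2.58], [-1.02, 4.17], [0.09, 2.62], [-3.14, 3.14]. Speed limits (rad/s): [2.57, 2.57, 3.14, 3.14, 3.14, 3.14].

### API

Orientations are given as a unit quaternion [w, x, y, z].
In Python, from plant import state, grab_frame, camera_model, job_done, search_frame, masks_of, place_of gives the robot as it stands.
- The arm moves only by the tool drive_tool, never from a script. Its argument "series" is a list of rows, each a list of 2 entries, a list of its own where there are three numbers: the shift along the world's x, y, z in m, then the turn, a rotation vector about the world's x, y, z in degrees. A call has 1 to 8 rows; each row is the pose to reach, as a shift and turn from the pose commanded when the call began; what a row does not reach only later rows make up. A row lasts 1/10 s, in which the tool goes at most 50 mm and 8.59 degrees, less where a joint would pass 70% of its speed; a pose out of reach is approached as far as the arm can. A call with a gripper value outside its range is refused whole. "fingers" is the closure, from -1 (fully open) to 1 (shut), so that 0 is half open, set as the call begins (left out, the last holds). The fingers move at their own pace and stop on an object; the grip force is fixed at half the most. Time passes only in rows, so rows that repeat a pose let the fingers close. It gives the time, the measured TCP pose, the force and the opening at its end, in the units of the state.
- state(): the state, without advancing time (a new reading comes with each control period).
- grab_frame(name): name is "scene" or "top" or "wrist"; returns the picture (420x560x3 uint8, red, green, blue); there is no depth.
- camera_model(name): a dict with "fovy" (degrees; the focal length in pixels is half the picture's height over the tangent of half this angle, whatever the lens; pixels are square), "cx", "cy" (the principal point, pixels), "D" ([k1, k2, p1, p2, k3] as OpenCV has them; the pictures are not rectified), "rvec" (rotation vector, rad) and "tvec" (3), from world to camera coordinates, as OpenCV has them. Camera axes: x right, y down, z forward; pixel columns grow to the right and rows downward; lengths in m; the calibration is good to about 2 mm. A picture is of the moment at which its call begins: read the wrist's pose just before it. camera_model takes no time and is no camera call; for the wrist camera it gives the pose at the moment of the call.
- job_done(): hands the job in, once; it reports no verdict.
Trained networks look in the newest picture that a camera, given by its name, has taken for a name from the list of things; names that differ only in an ending like _2 or _b are one class to them, and where a whole thing is asked for, a point or a joint stands for the part that bears it (a point fixed in the world has none). Each returns a list of dicts, best first, with "confidence" (0 to 1); they miss things now and then, are a little off and sometimes report something else, mostly with a low value. They report only what shows in the picture. A call takes as long as a camera call.
- search_frame(camera, name): "location" ([x, y, z] in m, in world coordinates, good to about 4 mm: the middle of the surface that is visible of it).
- masks_of(camera, name): "pixels" (420x560 bool, what is visible of it).
- place_of(camera, name): "location" ([x, y, z] in m, in world coordinates, good to about 4 mm: a listed point, or the origin of a listed thing).
The state is a dict: "time": time; "joint_pos": joint angles; "joint_vel": joint speeds; "joint_efforts": joint torques, N m; "tool_pos": TCP position; "tool_rot": TCP orientation; "contact_force": force on the tool from outside, world axes, zero at the start; "ft_torque": the same for the moment, N m; "gripper_width": opening from 0.0 (shut) to 1.0 (fully open).
Only numpy, scipy, OpenCV 4.12 (cv2) and the standard library are available. Lean on these libraries where they do the work, as an engineer would, in place of code of your own. Each camera call takes 0.05 s, during which the arm holds its last target.

### The job

The hard case on the bench is not latched: its draw catch on top is open and the lid stands ajar on its gasket. Hook the catch's wire loop over the keeper so that its bar drops into the keeper's slot, feeling gently for the slot and never forcing the bar against the keeper (the keeper is adjustable, so its place is only roughly known), then swing the lever back over its toggle point until it lies flat and holds the lid drawn in by itself. Leave everything else on the bench where it stands and let go.

Things in the scene. Friction and masses are not known exactly. Their poses are not given: they have to be found in the camera images.
- case: Dark grey hard case, a clamshell standing on its spine, 300 mm wide (its y), top 120 mm above the bench; heavy, stands firm. Origin: on the bench, mid-width, under the split between its halves. x points from the lid half (to x = -115 mm, robot's side) to the fixed half (to +90 mm), z up. The catch works on top, in the plane y = 0: lever and loop on the lid half, steel keeper on the fixed half.
- keeper_zero (a point): Point fixed to the case at x 45, y 0, z 136 mm: NOMINAL centre of the loop's bar when hooked and drawn against the keeper's lip. The keeper is screwed down in slotted holes: its true setting is up to 5.5 mm either way along case x and is not reported. While handling the loop never push it or the fingers against the keeper with more than 15 N.
- keeper_lip (a point): Fixed to the case, NOMINAL (+-5.5 mm along x, as above): front top edge of the keeper's lip, 14 mm above keeper_zero. The lip is a 20 mm wide, 5 mm plate leaning 22 deg to +x with a flat nose (3 mm high, 10 mm deep). The slot's mouth between lip edge and guard is 9 mm wide (bar 7 mm): the bar's centre enters from above 5 to 6.5 mm to +x of keeper_zero. Slot floor: 3.5 mm below keeper_zero.
- keeper_guard (a point): Fixed to the case, NOMINAL (+-5.5 mm along x, as above): top middle of the guard, a low wall 20 mm wide, 9 mm thick, flat on top, 15 mm to +x of keeper_zero and 4 mm above it. A bar set down on the guard has its centre 7.5 mm above keeper_zero, below the lip's edge; drawn to -x from there it meets the lip and can drop into the slot.
- loop: Steel wire loop, 34 mm wide (its y), 110 mm long, of 5 mm wire. Origin: on its pin in the lever, 25 mm from the lever's pivot. x points from the pin to the bar, y along the bar, z to the side where the tab stands. It turns on the pin (stays raised, drops when nearly level) and the pin moves with the lever: the bar can be taken along x and z of the case, and the lever swings along (2 to 4 N).
- loop_bar (a point): Middle of the loop's cross bar, 111.6 mm from the pin.
- loop_tab (a point): Grip point of the tab on the loop's end: a steel plate 20 mm wide along the bar's direction (y), 8 mm thick, rising from 3 to 40 mm above the bar; this point is 28 mm above the bar's centre in the loop's z and 9 mm farther out in its x. Pinch it across its 20 mm width from above; there is more than 60 mm free on both sides.
- lever_pivot (a point): The lever's pivot axis (along case y), on the lid's top, about 140 mm above the bench.
- lever_tip (a point): Free end of the lever, a flat steel bar 18 mm wide, 8 mm thick, 77 mm from the pivot.
- lever (a joint): Lever angle (rad): 0 = square to the lid's top, positive = thrown back towards case -x, 1.571 = flat on its stop. Stays where left (0.05 N m). Loop hooked and slack: -0.4 to 0.5. Thrown from there, the gasket's pull sets in from 0.1 to 0.8 and takes up to 3 to 12 N at 60 mm from the pivot; toggle point at about 1.3, beyond which it snaps flat.
- lid (a joint): Opening angle of the lid half about its hinge at the bottom of the split (rad). It stands at about 0.12 on its springy gasket; latched it is drawn in to 0.01 to 0.105.
- lens_can_mid (a point): Bystander, to be left alone: black lens can, 32 mm across, 45 mm tall, standing on top of the case's fixed half. Point: its centre.
- stain_mid (a point): Bystander, to be left alone: amber bottle, 48 mm across, 85 mm tall. Point: its centre.
- cup_a_mid (a point): Bystander, to be left alone: white specimen cup with yellow lid, 60 mm across, 70 mm tall. Point: its centre.
- cup_b_mid (a point): Bystander, to be left alone: white specimen cup with yellow lid, 60 mm across, 70 mm tall. Point: its centre.
- slide_box_mid (a point): Bystander, to be left alone: blue slide box, 95 x 35 x 30 mm. Point: its centre.
- forceps_tray_mid (a point): Bystander, to be left alone: shallow steel tray, 160 x 70 x 18 mm. Point: its centre.
- beaker_mid (a point): Bystander, to be left alone: open glass beaker, 66 mm across, 75 mm tall. Point: its centre.

How it is judged:
On the way:
1. the loop's bar is in the keeper's slot, under its lip, before the lever is down (x of loop_bar in the frame of case between 0.0387 and 0.058 m and z of loop_bar in the frame of case below 0.1405 m and value of joint lever below 1.3 rad), for 0.2 s.
At the end, for the whole second after the job is handed in: The lever is thrown (joint above 1.45 rad) and at rest, and the lid is held drawn in against its gasket by the hooked loop (lid joint below 0.108 rad), with the robot off everything (value of joint lever above 1.45 rad and value of joint lid below 0.108 rad and velocity of joint each of lever, lid below 0.05 rad/s); the robot touches nothing.
It fails at once if the loop is pushed against the keeper or case with more than 15 N while the gripper is on the loop (contact force between loop and case above 15 N and contact force between the fingers and loop above 0.5 N).
It fails at once if the gripper pushes on the case's fixed half or the keeper with more than 25 N (contact force between the fingers and case above 25 N).
It fails at once if a bystander is moved by more than 30 mm or tipped (distance of any of lens_can_mid, stain_mid, cup_a_mid, cup_b_mid, slide_box_mid, forceps_tray_mid, beaker_mid from where it was at the start of the episode above 0.03 m or angle between any of lens_can_mid, stain_mid, cup_a_mid, cup_b_mid, slide_box_mid, forceps_tray_mid, beaker_mid's own z axis and vertical above 0.5 rad).
It also fails if it takes over 61 s, if anything falls off the work surface, if the arm or the gripper's body presses on something with over 40 N, if the wrist force passes 120 N, or if a joint passes its speed limit or range.

## Working session

There is one attempt and no reset: what is moved stays moved. The work goes in short steps, Python scripts to look and compute and a tool call to move; the robot and the scene stay as the last step left them, time stands still between calls to the robot, and variables do not carry over. Pictures are saved under pics/ and viewed, and the job is handed in when it is done.

Besides the shell and the picture viewer there is one more tool, called as name([rows], argument=value, ...), one row to a line, values as JSON. drive_tool: Moves the arm, as the interface text tells. Its arguments: {"type":"object","properties":{"series":{"type":"array","items":{"type":"array"}},"fingers":{"type":"number"}},"required":["series"]}

```bash
mkdir -p pics; ls; cat > h.py <<'E'
import numpy as np, cv2
from scipy.spatial.transform import Rotation as R
from plant import *
def save(cam,fn):
    im=grab_frame(cam); cv2.imwrite('pics/'+fn+'.png',cv2.cvtColor(im,cv2.COLOR_RGB2BGR)); return im
def K(m):
    f=210/np.tan(np.radians(m['fovy'])/2); return np.array([[f,0,m['cx']],[0,f,m['cy']],[0,0,1]])
def proj(m,P):
    return cv2.projectPoints(np.array(P,float).reshape(-1,3),np.array(m['rvec'],float),np.array(m['tvec'],float),K(m),np.array(m['D'],float))[0].reshape(-1,2)
def ray(m,uv):
    p=cv2.undistortPoints(np.array(uv,float).reshape(-1,1,2),K(m),np.array(m['D'],float)).reshape(-1,2)
    Rm=cv2.Rodrigues(np.array(m['rvec'],float))[0]; t=np.array(m['tvec'],float).ravel()
    o=-Rm.T@t; d=np.c_[p,np.ones(len(p))]@Rm; return o,d/np.linalg.norm(d,axis=1)[:,None]
E
python3 - <<'E'
from h import *
s=state(); print(s)
for c in ['scene','top']:
    save(c,c+'0')
    for n in ['case','keeper_zero','keeper_lip','loop','loop_bar','loop_tab','lever_pivot','lever_tip','lens_can_mid']:
        r=place_of(c,n); print(c,n,[(np.round(x['location'],4),round(x['confidence'],2)) for x in r[:2]])
print(state()['time'])
E
```

```text
pics
{'time': 0.0, 'joint_pos': array([-1.30098005e+00,  5.33860934e-02,  1.61431615e+00, -3.19101739e-06,
        1.47600798e+00, -1.18992508e-01]), 'joint_vel': array([-0.00107912, -0.00199691, -0.00036108,  0.00218177, -0.00120939,
       -0.00042701]), 'joint_efforts': array([ 7.38995241e-04, -3.93690526e+01, -3.70172310e+01,  4.92860852e-05,
        7.07619387e-03, -4.45878044e-06]), 'tool_pos': array([ 0.23676238, -0.57773269,  0.23003167]), 'tool_rot': array([-1.05565270e-03,  9.81162325e-01,  1.93182225e-01, -8.13527277e-05]), 'contact_force': array([ 0.05423154, -0.67165259, -0.47472831]), 'ft_torque': array([-0.00420468,  0.01877361, -0.03938306]), 'gripper_width': 1.0022508087763784}
scene case [(array([0.6022, 0.0414, 0.0021]), 0.91), (array([0.6173, 0.0323, 0.2446]), 0.4)]
scene keeper_zero [(array([0.6478, 0.0206, 0.1356]), 0.6), (array([ 0.5959, -0.3478,  0.0391]), 0.3)]
scene keeper_lip [(array([0.6483, 0.023 , 0.1479]), 0.59)]
scene loop [(array([0.5445, 0.0519, 0.1646]), 0.83), (array([0.6019, 0.037 , 0.2671]), 0.55)]
scene loop_bar [(array([0.6162, 0.0332, 0.2474])
[... 266 characters left out ...]
cene lens_can_mid [(array([0.6899, 0.1349, 0.141 ]), 0.57)]
top case [(array([ 6.029e-01,  3.500e-02, -1.000e-04]), 0.59)]
top keeper_zero [(array([0.6467, 0.0227, 0.1397]), 0.56)]
top keeper_lip [(array([0.6445, 0.025 , 0.1505]), 0.78), (array([0.646 , 0.0234, 0.1401]), 0.49)]
top loop [(array([0.547 , 0.0519, 0.1621]), 0.51)]
top loop_bar [(array([0.617 , 0.0326, 0.2476]), 0.8), (array([ 0.3922, -0.2944,  0.0411]), 0.45)]
top loop_tab [(array([0.6028, 0.0343, 0.2715]), 0.78)]
top lever_pivot [(array([0.5526, 0.0518, 0.1419]), 0.86)]
top lever_tip [(array([0.5376, 0.0582, 0.2129]), 0.73), (array([0.6807, 0.1327, 0.1419]), 0.48)]
top lens_can_mid [(array([0.6821, 0.131 , 0.1434]), 0.47)]
1.0
```

View pics/scene0.png

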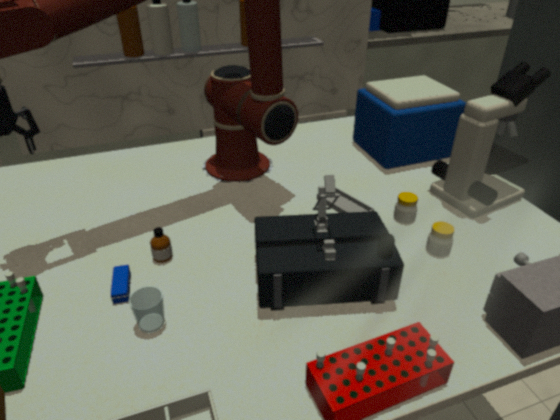

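View pics/top0.png

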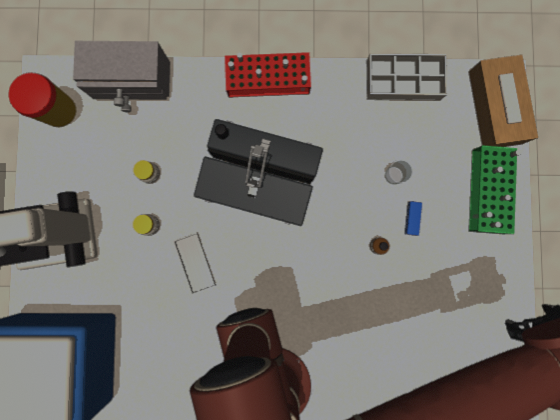

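The case is turned about -16° with the loop standing raised at about 50°. I'll compute its yaw from the image edges.

```bash
python3 - <<'E'
from h import *
im=grab_frame('top'); m=camera_model('top'); print(m['tvec'],m['fovy'])
b=cv2.resize(im[100:240,180:340],None,fx=5,fy=4.2); b=cv2.convertScaleAbs(b,alpha=1.8,beta=20)
cv2.imwrite('pics/topc.png',cv2.cvtColor(b,cv2.COLOR_RGB2BGR))
r=masks_of('top','case'); M=r[0]['pixels'].astype(np.uint8); print(M.sum(),r[0]['confidence'])
c=max(cv2.findContours(M,0,2)[0],key=cv2.contourArea); h=cv2.boxPoints(cv2.minAreaRect(c)); print(h)
o,d=ray(m,h); P=o+d*((0.12-o[2])/d[:,2])[:,None]; print(P)
E=np.roll(P,-1,0)-P; print([(round(np.linalg.norm(e),3),round(np.degrees(np.arctan2(e[1],e[0])),1)) for e in E])
E
```

```text
[-0.02811854  0.49405944  1.18314749] 52.82743817817507
3997 0.89
[[202.78442 155.96571]
 [213.49683 117.01161]
 [323.0843  147.14815]
 [312.3719  186.10225]]
[[ 0.62353634  0.18557732  0.12      ]
 [ 0.72782976  0.15924231  0.12      ]
 [ 0.64882075 -0.13016048  0.12      ]
 [ 0.54545558 -0.10183727  0.12      ]]
[(np.float64(0.108), np.float64(-14.2)), (np.float64(0.3), np.float64(-105.3)), (np.float64(0.107), np.float64(164.7)), (np.float64(0.298), np.float64(74.8))]
```

drive_tool([
  [[0.0,0.02,0.05],[0,0,-5]],
  [[0.02,0.06,0.09],[0,0,-10]],
  [[0.05,0.1,0.12],[0,0,-15]],
  [[0.07,0.15,0.14],[0,0,-20]],
  [[0.09,0.2,0.16],[0,0,-25]],
  [[0.11,0.25,0.17],[0,0,-30]],
  [[0.13,0.3,0.17],[0,0,-35]],
  [[0.15,0.35,0.17],[0,0,-38.5]],
])

```text
time: 1.9
tool_pos: [0.37, -0.2698, 0.4004]
tool_rot: [0.001, 0.99, -0.143, 0.001]
contact_force: [0.7, -0.6, 0.2]
gripper_width: 0.998
```

```bash
python3 -c "
from h import *
s=state();print(s['time'],s['tool_pos'],R.from_quat(np.roll(s['tool_rot'],-1)).as_matrix().round(3))"
```

```text
1.9 [ 0.37003056 -0.26984359  0.40038655] [[ 0.959 -0.283  0.002]
 [-0.283 -0.959 -0.002]
 [ 0.002  0.001 -1.   ]]
```

View pics/topc.png

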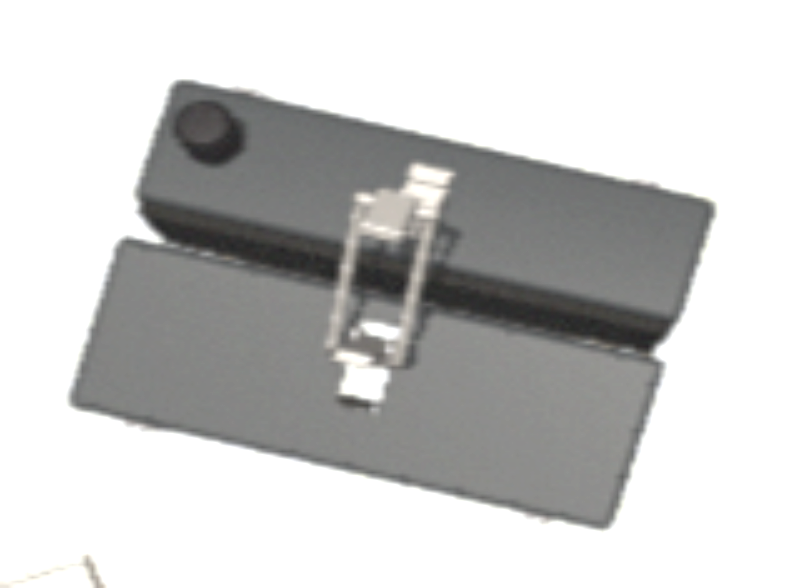

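drive_tool([
  [[0.02,0.05,0.0],[0,0,0]],
  [[0.04,0.1,0.0],[0,0,0]],
  [[0.06,0.15,0.0],[0,0,0]],
  [[0.08,0.2,0.0],[0,0,0]],
  [[0.1,0.24,0.0],[0,0,0]],
  [[0.12,0.28,0.0],[0,0,0]],
  [[0.14,0.32,0.0],[0,0,0]],
  [[0.14,0.32,0.0],[0,0,0]],
])

```text
time: 2.7
tool_pos: [0.5105, 0.0532, 0.3982]
tool_rot: [-0.001, 0.991, -0.137, -0.001]
contact_force: [-0.7, -1.1, -0.2]
gripper_width: 1.0
```

```bash
python3 - <<'E'
from h import *
m=camera_model('wrist'); im=save('wrist','w0'); s=state(); print(s['time'],s['tool_pos'])
Rm=cv2.Rodrigues(np.array(m['rvec'],float))[0]; print('cam',-Rm.T@np.array(m['tvec']).ravel(),Rm[2],m['fovy'])
for n in ['case','keeper_zero','keeper_lip','keeper_guard','loop_bar','loop_tab','lever_pivot','lever_tip']:
    r=place_of('wrist',n); print(n,[(np.round(x['location'],4),round(x['confidence'],2)) for x in r[:2]])
E
```

```text
2.75 [0.50994322 0.05095216 0.39846331]
cam [0.58524832 0.03302521 0.53972966] [-0.28823972  0.0823957  -0.95400671] 70.0015025359862
case [(array([0.6039, 0.0354, 0.0028]), 0.71)]
keeper_zero [(array([0.6451, 0.0251, 0.1397]), 0.81)]
keeper_lip [(array([0.6503, 0.0264, 0.1477]), 0.9)]
keeper_guard [(array([0.6602, 0.018 , 0.1396]), 0.59)]
loop_bar [(array([0.6191, 0.0331, 0.2425]), 0.7), (array([0.6038, 0.0386, 0.2723]), 0.34)]
loop_tab [(array([0.6032, 0.0316, 0.2723]), 0.86)]
lever_pivot [(array([ 0.4757, -0.4015,  0.01  ]), 0.71), (array([0.5526, 0.0505, 0.1394]), 0.66)]
lever_tip [(array([0.5335, 0.0554, 0.2122]), 0.83), (array([0.3407, 0.2226, 0.0086]), 0.25)]
```

View pics/w0.png

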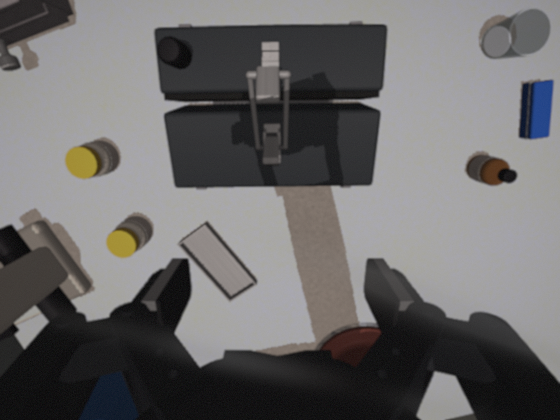

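The wrist camera looks back from ahead of the tool. The keeper shows at about (270,45–65), just beyond the loop bar at (270,80). I'll zoom in on it.

```bash
python3 - <<'E'
from h import *
im=cv2.imread('pics/w0.png'); s=im[20:110,215:325]
b=cv2.convertScaleAbs(cv2.resize(s,None,fx=7,fy=6.6,interpolation=cv2.INTER_CUBIC),alpha=1.6,beta=15); cv2.imwrite('pics/w0c.png',b)
m=camera_model('wrist')
yaw=np.radians(-15.5); ex=np.array([np.cos(yaw),np.sin(yaw),0]); ez=np.array([0,0,1]); O=np.array([.6025,.0375,0])
for n,x,z in [('lip edge nom',.045+.0015,.150),('guard front',.0555,.140),('guard back',.0645,.140),('case far edge',.09,.12),('case near',0,.12)]:
    q=proj(m,O+ex*x+ez*z)[0]; print(n,q.round(1),((q-[215,20])*[7,6.6]).round(0))
E
```

```text
lip edge nom [263.7  58.2] [341. 252.]
guard front [263.9  51.6] [342. 208.]
guard back [263.7  43.5] [341. 155.]
case far edge [263.9  24.9] [342.  32.]
case near [265.6  99.8] [354. 527.]
```

View pics/w0c.png

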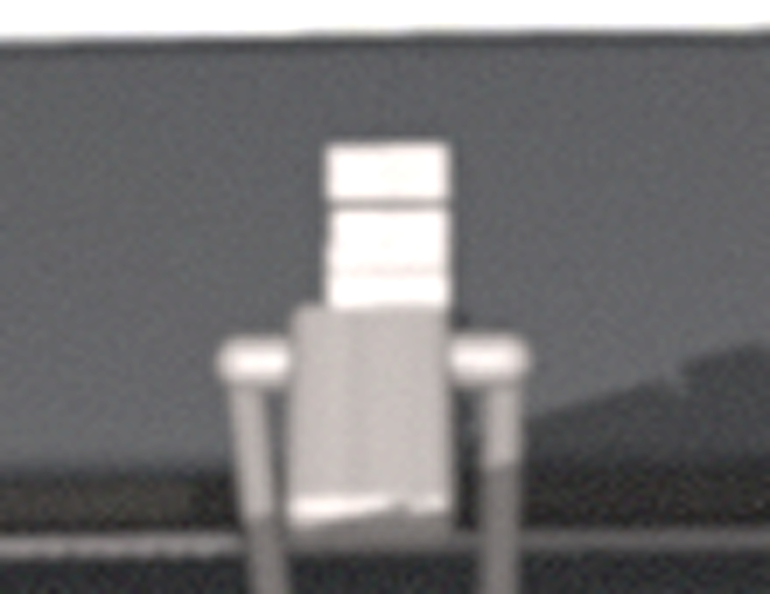

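```bash
python3 - <<'E'
from h import *
im=cv2.imread('pics/w0.png'); g=im.mean(2)
print(g[36:72,262:282:3].astype(int))
E
```

```text
[[ 50  51  52  50  51  51  52]
 [ 50  53  51  50  52  49  51]
 [ 51  51  51  51  50  50  52]
 [ 50  51  48  51  51  49  51]
 [ 51  53  52  51  54  55  51]
 [ 70  78  78  86  87  83  49]
 [103 116 118 127 131 124  51]
 [126 146 146 148 149 143  51]
 [131 154 154 151 153 146  49]
 [130 155 154 150 152 147  52]
 [130 156 154 151 152 146  53]
 [132 155 155 151 154 148  54]
 [133 154 156 150 155 147  54]
 [122 144 143 139 142 136  55]
 [ 96 115 113 111 113 109  53]
 [ 85 111 111 110 113 111  53]
 [102 144 145 140 142 139  54]
 [113 157 156 152 155 150  54]
 [114 158 157 154 155 150  54]
 [113 159 158 153 154 150  55]
 [118 156 156 152 155 149  56]
 [126 155 155 153 152 149  54]
 [133 155 154 154 153 147  53]
 [134 154 151 152 150 144  52]
 [128 149 144 144 145 137  52]
 [127 145 143 143 142 139  53]
 [133 153 153 151 152 149  55]
 [137 159 159 160 159 155  55]
 [138 159 158 156 158 155  54]
 [135 155 149 146 144 145  55]
 [124 137 131 126 125 124  50]
 [114 115 116 112 112 106  44]
 [111 108 110 110 109  98  41]
 [111 107 108 110 107 101  47]
 [111 109 110 110 109 100  70]
 [112 108 110 111 108 102  98]]
```

Guard and lip edges read about 2–3 mm to +x of nominal. I'll tilt the tool to the loop's angle and stand off along the approach.

drive_tool([
  [[0.008,0.0,-0.012],[-2,-7.2,0]],
  [[0.016,-0.001,-0.024],[-4,-14.5,0]],
  [[0.025,-0.002,-0.036],[-6,-21.7,0]],
  [[0.034,-0.002,-0.05],[-8,-28.9,0]],
  [[0.043,-0.003,-0.068],[-10,-36.1,0]],
  [[0.052,-0.004,-0.085],[-12,-43.4,0]],
  [[0.052,-0.004,-0.085],[-12,-43.4,0]],
])

```text
time: 3.85
tool_pos: [0.5568, 0.0443, 0.3025]
tool_rot: [0.05, 0.917, -0.13, 0.373]
contact_force: [0.0, 0.1, -1.6]
gripper_width: 1.001
```

```bash
cat >> h.py <<'E'
yaw=np.radians(-15.6); ex=np.array([np.cos(yaw),np.sin(yaw),0]); ey=np.array([-np.sin(yaw),np.cos(yaw),0]); ez=np.array([0,0,1.]); O=np.array([.6025,.0375,0])
def cf(p): 
    d=np.asarray(p)-O; return np.round([d@ex*1e3,d@ey*1e3,d[2]*1e3],1)
def st():
    s=state(); T=R.from_quat(np.roll(s['tool_rot'],-1)).as_matrix()
    f=s['contact_force']; print('t',round(s['time'],2),'tcp case',cf(s['tool_pos']),'grasp',cf(s['tool_pos']-.019*T[:,2]),'tilt',np.degrees(np.arctan2(T[:,2]@ex,-T[2,2])).round(1),'ty',(T[:,1]@ex).round(3),T[2,1].round(3),'F',np.round([f@ex,f@ey,f[2]],1),'w',round(s['gripper_width'],3)); return s,T
def look(cam,fn,names,):
    m=camera_model(cam); im=save(cam,fn)
    for n in names:
        r=place_of(cam,n); print(n,[(cf(x['location']),round(x['confidence'],2)) for x in r[:2]])
    return m,im
E
python3 - <<'E'
from h import *
st()
look('wrist','w1',['loop_bar','loop_tab','keeper_zero','lever_tip'])
E
```

```text
t 3.85 tcp case [-45.8  -5.8 302.5] grasp [-59.1  -5.7 316.1] tilt 44.2 ty -0.007 -0.005 F [-0.   0.1 -1.6] w 1.001
loop_bar [(array([ 14.6,  -1.1, 242.8]), 0.65), (array([-70.4,   2.9, 214.9]), 0.56)]
loop_tab [(array([  3.8,  -0.7, 271.5]), 0.82)]
keeper_zero [(array([-68.4,   0. , 214.6]), 0.67), (array([ 45.5,  -0.6, 141. ]), 0.65)]
lever_tip [(array([-68.8,   0.3, 215.3]), 0.72)]
```

View pics/w1.png

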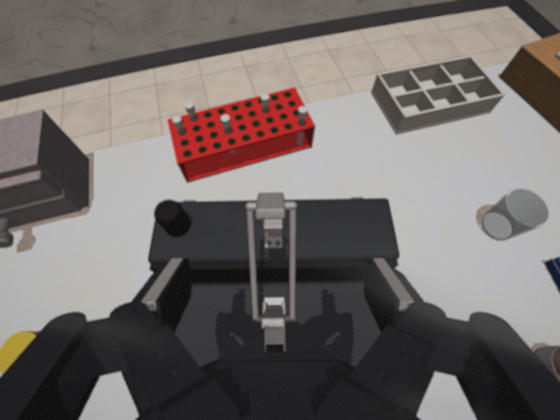

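The tab is at (271,198) between the open fingers. I'll centre on it and go in along the tool axis.

drive_tool([
  [[0.01,0.002,0.009],[0,0,0]],
  [[0.01,0.002,0.009],[0,0,0]],
  [[0.027,-0.003,-0.009],[0,0,0]],
  [[0.044,-0.007,-0.027],[0,0,0]],
  [[0.0605,-0.012,-0.045],[0,0,0]],
  [[0.0605,-0.012,-0.045],[0,0,0]],
  [[0.0605,-0.012,-0.045],[0,0,0]],
])

```text
time: 4.8
tool_pos: [0.6225, 0.0322, 0.2699]
tool_rot: [0.049, 0.914, -0.131, 0.38]
contact_force: [1.8, -0.2, 1.1]
gripper_width: 0.999
```

```bash
python3 - <<'E'
from h import *
st()
look('wrist','w2',['loop_tab'])
look('scene','s2',['loop_tab','loop_bar'])
im=cv2.imread('pics/s2.png')[150:300,240:400]; cv2.imwrite('pics/s2c.png',cv2.resize(im,None,fx=4.5,fy=4,interpolation=cv2.INTER_CUBIC))
E
```

```text
t 4.8 tcp case [ 20.6   0.3 269.9] grasp [  7.2   0.3 283.3] tilt 45.0 ty -0.008 -0.01 F [1.8 0.2 1.1] w 0.999
loop_tab [(array([  1.9,  -3.5, 274.1]), 0.73)]
loop_tab [(array([-2.000e-01, -5.000e-01,  2.711e+02]), 0.78), (array([ 0.5,  2.4, -0.2]), 0.68)]
loop_bar [(array([ 14.4,   0.6, 247.5]), 0.63)]
```

View pics/w2.png

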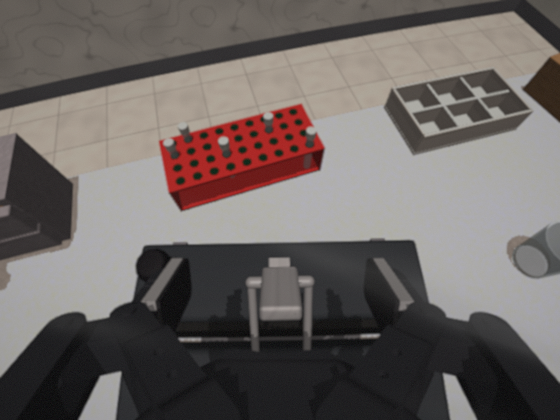

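View pics/s2c.png

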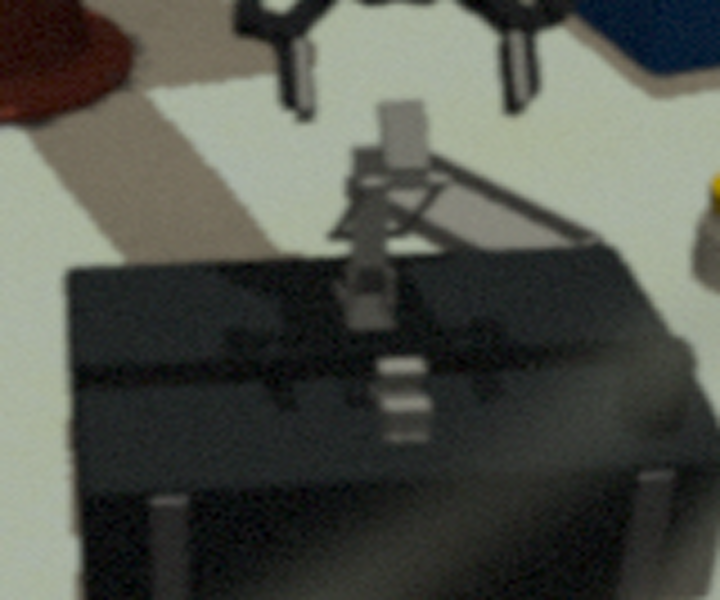

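The fingers straddle the tab, but the grasp point is 12 mm high and 5 mm too far forward. I'll correct that and close.

drive_tool([
  [[-0.0025,0.0,-0.006],[0,0,0]],
  [[-0.005,0.0,-0.012],[0,0,0]],
  [[-0.005,0.0,-0.012],[0,0,0]],
  [[-0.005,0.0,-0.012],[0,0,0]],
])

```text
time: 5.45
tool_pos: [0.6167, 0.0325, 0.2564]
tool_rot: [0.049, 0.915, -0.13, 0.379]
contact_force: [-0.3, 0.5, -0.5]
gripper_width: 1.005
```

drive_tool([
  [[0,0,0],[0,0,0]],
  [[0,0,0],[0,0,0]],
  [[0,0,0],[0,0,0]],
  [[0,0,0],[0,0,0]],
  [[0,0,0],[0,0,0]],
], fingers=0.35)

```text
time: 5.95
tool_pos: [0.6172, 0.0325, 0.2572]
tool_rot: [0.049, 0.915, -0.13, 0.38]
contact_force: [0.7, 0.5, 0.9]
gripper_width: 0.326
```

```bash
python3 - <<'E'
from h import *
st()
look('wrist','w3',['loop_tab'])
E
```

```text
t 5.95 tcp case [ 15.5  -0.9 257.2] grasp [  2.   -0.9 270.6] tilt 45.0 ty -0.007 -0.01 F [0.5 0.7 0.9] w 0.326
loop_tab [(array([  3.9,  -4.5, 270. ]), 0.9)]
```

View pics/w3.png

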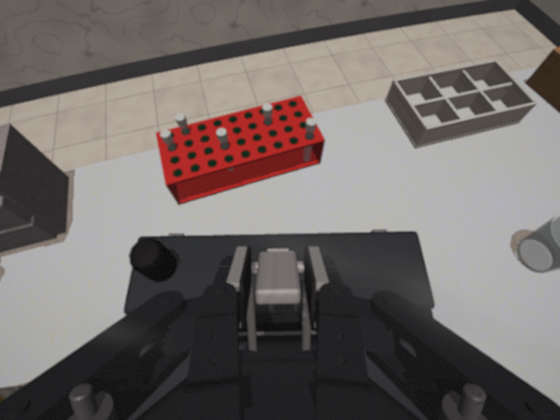

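Tab at columns 257–300, between pads at 250 and 310. It's centred, so I'll close.

drive_tool([
  [[0,0,0],[0,0,0]],
  [[0,0,0],[0,0,0]],
  [[0,0,0],[0,0,0]],
  [[0,0,0],[0,0,0]],
  [[0,0,0],[0,0,0]],
], fingers=1.0)

```text
time: 6.55
tool_pos: [0.6171, 0.0325, 0.2571]
tool_rot: [0.049, 0.915, -0.13, 0.38]
contact_force: [0.2, -0.5, 0.5]
gripper_width: 0.22
```

```bash
python3 - <<'E'
from h import *
st()
look('top','t4',['loop_tab','loop_bar','lever_tip','lever_pivot'])
look('scene','s4',['loop_tab','loop_bar','lever_tip'])
look('wrist','w4',['loop_tab','loop_bar'])
E
```

```text
t 6.55 tcp case [ 15.4  -0.8 257.1] grasp [  2.   -0.9 270.5] tilt 45.0 ty -0.007 -0.01 F [ 0.3 -0.4  0.5] w 0.22
loop_tab [(array([  2.2,  -1.2, 268.6]), 0.56)]
loop_bar [(array([ 19.3,   2.5, 244.5]), 0.4)]
lever_tip []
lever_pivot [(array([  94.3, -375.2,   39.1]), 0.18)]
loop_tab [(array([  1.6,   0.3, 269.8]), 0.56)]
loop_bar [(array([ 17.5,  -0.6, 246. ]), 0.78), (array([-234.4,  261.1,   35.3]), 0.6)]
lever_tip [(array([-64.6,   0.8, 215.2]), 0.8)]
loop_tab [(array([  0.4,  -2.6, 273. ]), 0.69)]
loop_bar [(array([ 15. ,  -3.5, 245.7]), 0.94), (array([  4.2,  -1.5, 272.1]), 0.7)]
```

View pics/w4.png

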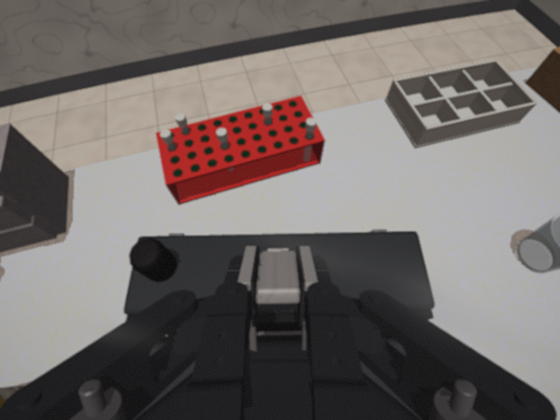

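```bash
cat >> h.py <<'E'
PV=np.array([-50.5,140.]); 
def kin(B):
    B=np.array(B,float); v=B-PV; D=np.hypot(*v); a=np.arctan2(v[1],v[0])
    c=(25**2+D*D-111.6**2)/(2*25*D)
    if abs(c)>1: return None
    b=a+np.arccos(c); pin=PV+25*np.array([np.cos(b),np.sin(b)])   # upper branch
    w=B-pin; return np.arctan2(w[1],w[0]), np.pi/2-b
def tcp(B,off=(9,27.5),dt=3.4):
    phi,th=kin(B); c,s=np.cos(phi),np.sin(phi); G=np.array(B)+[c*off[0]-s*off[1], s*off[0]+c*off[1]]
    t=phi-np.radians(dt); return G+19*np.array([np.sin(t),-np.cos(t)]), np.degrees(t), np.degrees(phi), th
def plan(Bs,cmd,tilt,yoff=0.):
    # cmd: commanded tcp in world, tilt: deg commanded
    for B in Bs:
        P,t,ph,th=tcp(B); W=O+ex*P[0]/1e3+ez*P[1]/1e3; W=W+ey*(np.dot(cmd-O,ey)+yoff/1e3)
        r=(t-tilt)*ey  # tilt increase = rotation about -ey
        r=-r*-1*-1
        print(B,'phi',ph.round(1),'th',th.round(2),'tilt',t.round(1),'tcp',P.round(1),'shift',(W-cmd).round(4),'rot',r.round(1))
E
python3 - <<'E'
from h import *
s=state()
print(tcp((16.5,246.2)), tcp((17,247)))
Bs=[(17,247),(24,242),(32,234),(40,225),(47,214),(53,203),(58,192),(61,181),(62,170),(62,160),(62,150),(62,143.5),(53,143.5),(50.5,136),(47.5,136)]
plan(Bs,s['tool_pos'],45.)
E
```

```text
(array([ 15.4861913 , 257.76627823]), np.float64(44.304738824430494), np.float64(47.70473882443049), np.float64(-0.3300124130516573)) (array([ 15.91300759, 258.55963008]), np.float64(44.667371408372034), np.float64(48.06737140837203), np.float64(-0.28702083119190536))
(17, 247) phi 48.1 th -0.29 tilt 44.7 tcp [ 15.9 258.6] shift [ 0.0005 -0.0001  0.0015] rot [0.1 0.3 0. ]
(24, 242) phi 44.1 th -0.23 tilt 40.7 tcp [ 23.7 253.6] shift [ 0.008  -0.0022 -0.0034] rot [1.2 4.2 0. ]
(32, 234) phi 38.5 th -0.19 tilt 35.1 tcp [ 32.8 245.6] shift [ 0.0168 -0.0047 -0.0115] rot [2.7 9.5 0. ]
(40, 225) phi 32.7 th -0.14 tilt 29.3 tcp [ 42.  236.4] shift [ 0.0256 -0.0072 -0.0206] rot [ 4.2 15.2  0. ]
(47, 214) phi 26.1 th -0.11 tilt 22.7 tcp [ 50.3 225.1] shift [ 0.0336 -0.0094 -0.0319] rot [ 6.  21.5  0. ]
(53, 203) phi 19.9 th -0.06 tilt 16.5 tcp [ 57.5 213.7] shift [ 0.0405 -0.0113 -0.0433] rot [ 7.7 27.4  0. ]
(58, 192) phi 14.0 th 0.01 tilt 10.6 tcp [ 63.6 202.2] shift [ 0.0464 -0.013  -0.0549] rot [ 9.3 33.1  0. ]
(61, 181) phi 8.3 th 0.04 tilt 4.9 tcp [ 67.6 190.6] shift [ 0.0502 -0.014  -0.0665] rot [10.8 38.7  0. ]
(62, 170) phi 2.6 th 0.04 tilt -0.8 tcp [ 69.5 178.9] shift [ 0.0521 -0.0145 -0.0782] rot [12.3 44.1  0. ]
(62, 160) phi -2.6 th 0.04 tilt -6.0 tcp [ 70.2 168.2] shift [ 0.0528 -0.0147 -0.0889] rot [13.7 49.1  0. ]
(62, 150) phi -7.7 th 0.08 tilt -11.1 tcp [ 70.9 157.4] shift [ 0.0535 -0.0149 -0.0996] rot [15.1 54.   0. ]
(62, 143.5) phi -11.0 th 0.12 tilt -14.4 tcp [ 71.4 150.4] shift [ 0.0539 -0.015  -0.1067] rot [16.  57.2  0. ]
(53, 143.5) phi -10.7 th -0.25 tilt -14.1 tcp [ 62.3 150.4] shift [ 0.0452 -0.0126 -0.1066] rot [15.9 56.9  0. ]
(50.5, 136) phi -14.5 th -0.29 tilt -17.9 tcp [ 60.3 142.3] shift [ 0.0432 -0.0121 -0.1148] rot [16.9 60.6  0. ]
(47.5, 136) phi -13.9 th -0.43 tilt -17.3 tcp [ 57.2 142.4] shift [ 0.0403 -0.0112 -0.1146] rot [16.7 60.   0. ]
```

drive_tool([
  [[0.008,-0.002,-0.003],[1.2,4.2,0]],
  [[0.017,-0.005,-0.0115],[2.7,9.5,0]],
  [[0.0255,-0.007,-0.0205],[4.2,15.2,0]],
  [[0.0335,-0.0095,-0.032],[6,21.5,0]],
  [[0.0335,-0.0095,-0.032],[6,21.5,0]],
])

```text
time: 7.65
tool_pos: [0.6515, 0.0228, 0.2224]
tool_rot: [0.024, 0.971, -0.139, 0.193]
contact_force: [-0.6, 2.8, -0.2]
gripper_width: 0.218
```

```bash
python3 - <<'E'
from h import *
st()
look('scene','s5',['loop_tab','loop_bar','lever_tip'])
print(tcp((47,214)))
E
```

```text
t 7.65 tcp case [ 51.1  -1.  222.4] grasp [ 43.9  -1.  239.9] tilt 22.4 ty -0.011 -0.007 F [-1.4  2.6 -0.2] w 0.218
loop_tab [(array([ 46.9,   1.6, 238.8]), 0.63), (array([ 44.5,  -3.2, 134.1]), 0.46)]
loop_bar [(array([ 48.1,   2.9, 213.5]), 0.51)]
lever_tip [(array([-50.1,   1.2, 219.4]), 0.57)]
(array([ 50.31074021, 225.12859377]), np.float64(22.727781405604837), np.float64(26.12778140560484), np.float64(-0.10805251837631102))
```

drive_tool([
  [[0.007,-0.002,-0.0115],[1.7,5.9,0]],
  [[0.013,-0.0035,-0.023],[3.3,11.6,0]],
  [[0.0165,-0.0045,-0.0345],[4.8,17.2,0]],
  [[0.0185,-0.005,-0.046],[6.3,22.6,0]],
  [[0.0185,-0.005,-0.046],[6.3,22.6,0]],
  [[0.0185,-0.005,-0.046],[6.3,22.6,0]],
])

```text
time: 8.45
tool_pos: [0.669, 0.0183, 0.1793]
tool_rot: [-0.001, 0.99, -0.141, -0.005]
contact_force: [0.7, 2.5, -5.7]
gripper_width: 0.218
```

```bash
python3 - <<'E'
from h import *
st()
look('scene','s6',['loop_tab','loop_bar','lever_tip','keeper_zero'])
m,im=look('wrist','w6',['loop_bar','loop_tab','keeper_zero'])
im=cv2.imread('pics/s6.png')[150:300,240:400]; cv2.imwrite('pics/s6c.png',cv2.resize(im,None,fx=4.5,fy=4,interpolation=cv2.INTER_CUBIC))
E
```

```text
t 8.45 tcp case [ 69.2  -0.6 179.3] grasp [ 69.4  -0.7 198.3] tilt -0.6 ty -0.011 -0.001 F [ 0.   2.6 -5.7] w 0.218
loop_tab [(array([ 70.2,  -0.5, 200.9]), 0.73)]
loop_bar [(array([ 61.5,   1. , 172.9]), 0.71)]
lever_tip [(array([ 54.2, 115.6, 142.1]), 0.73)]
keeper_zero [(array([ 43.8,   0.2, 138.1]), 0.71), (array([-49. ,  -5.5, 167.6]), 0.36)]
loop_bar [(array([ 6.210e+01, -1.000e-01,  1.694e+02]), 0.68)]
loop_tab [(array([ 70.2,  -2.9, 201.8]), 0.76)]
keeper_zero [(array([ 46.5,  -2.6, 139. ]), 0.67)]
```

View pics/w6.png

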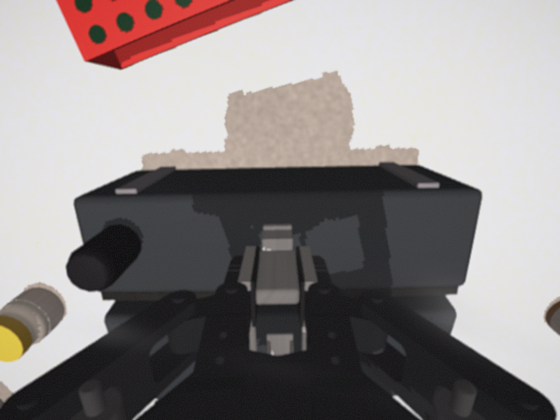

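View pics/s6c.png

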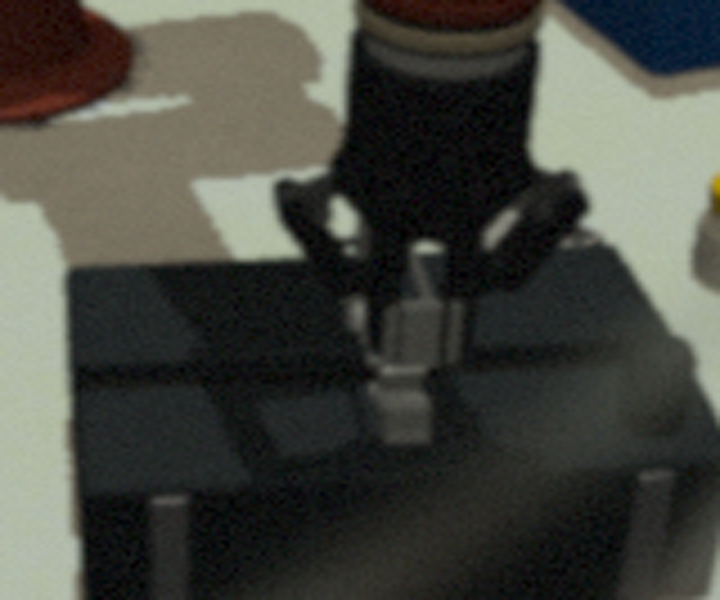

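The bar is at about (62, 170) mm in the case frame, and the guard shows ahead of the tab at (277,226–250). I'll measure the guard in this view.

```bash
python3 - <<'E'
from h import *
im=cv2.imread('pics/w6.png'); g=im.mean(2); print(g[218:262,264:292:5].astype(int).T)
m=camera_model('wrist')
for x in (.0555,.0585,.0645,.0675):
    print(x,proj(m,[O+ex*x+ez*.14+ey*y for y in (-.0110,-.001,.009)]).round(1).tolist())
print('far edge',proj(m,O+ex*.09+ez*.12).round(1), 'bar',proj(m,[O+ex*.062+ez*.17]))
print(g[160:205,230].astype(int))
b=cv2.resize(im[150:300,190:370],None,fx=4.4,fy=4,interpolation=cv2.INTER_CUBIC); cv2.imwrite('pics/w6c.png',cv2.convertScaleAbs(b,alpha=1.5,beta=10))
E
```

```text
[[ 48  45  45  47  47  50  64  81 102 117 119 109  88  77  75  73  76  75
   75  76  87 108 123 127 129 127 126 127 139 164 183 175 138  95  78  77
   78  77  77  78  79  77  79  77]
 [ 47  46  47  45  47  53  67  85 110 124 126 115  93  79  77  75  75  77
   75  75  90 115 125 127 127 128 128 127 127 129 150 172 147 102  80  78
   79  81  82  80  81  78  79  82]
 [ 45  46  44  46  45  53  70  91 116 128 127 112  92  78  76  77  76  77
   77  76  92 115 126 127 127 127 128 128 127 129 129 124 107  86  77  77
   76  78  77  78  77  78  77  77]
 [ 47  47  45  45  47  50  68  89 114 125 122 107  86  77  74  74  75  75
   75  74  90 112 122 124 125 124 123 124 125 123 124 117  98  80  76  78
   79  79  80  79  80  81  79  79]
 [ 46  48  46  44  47  55  69  90 114 127 125 110  87  77  75  76  76  75
   75  77  94 116 125 126 124 124 126 125 126 127 125 120  97  82  79  78
   79  79  78  79  81  79  78  80]
 [ 46  47  46  47  45  58  73  96 119 128 124 107  87  77  77  77  76  77
   76  78  96 117 127 127 128 127 127 126 126 126 126 117  96  81  77  77
   77  78  78  78  76  77  77  80]]
0.0555 [[294.5, 252.8], [279.5, 253.0], [264.6, 253.1]]
0.0585 [[294.5, 248.7], [279.5, 248.9], [264.4, 249.0]]
0.0645 [[294.6, 240.5], [279.4, 240.7], [264.2, 240.8]]
0.0675 [[294.6, 236.3], [279.4, 236.5], [264.1, 236.6]]
far edge [[277.5 194.9]] bar [[277.97211187 267.13806442]]
[176 173 174 173 174 175 171 147  99  54  30  25  29  28  28  28  32  27
  30  31  28  29  29  32  32  32  28  31  31  29  30  32  34  32  37  39
  43  42  44  43  44  44  43  44  45]
```

View pics/w6c.png

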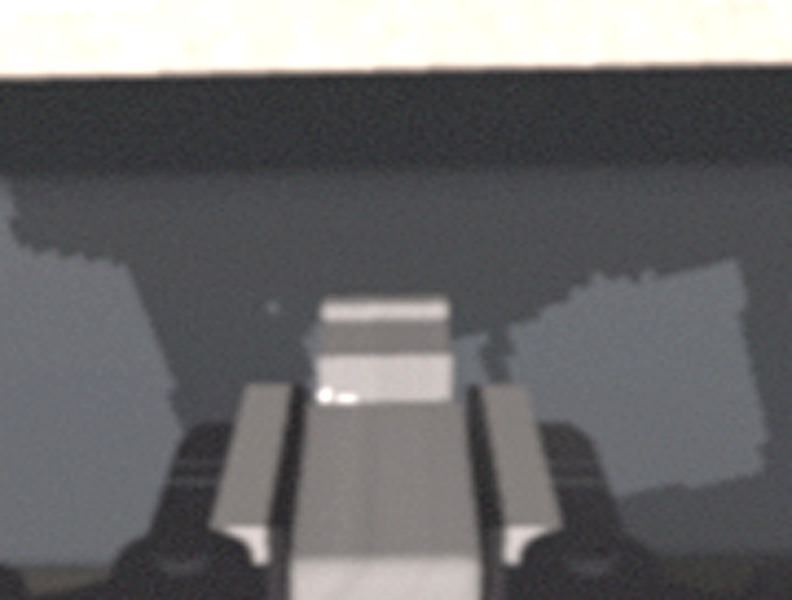

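Both views put the guard's back edge 1–3 mm to +x of nominal, so I'll take +2 mm: guard 57.5–66.5, mouth centre about 52.75. I'll lower the bar toward the guard.

drive_tool([
  [[0.0003,-0.0001,-0.005],[0.7,2.5,0]],
  [[0.0007,-0.0002,-0.0105],[1.4,5,0]],
  [[0.001,-0.0003,-0.016],[2.1,7.5,0]],
  [[0.0014,-0.0004,-0.02],[2.7,9.4,0]],
  [[0.0014,-0.0004,-0.02],[2.7,9.4,0]],
  [[0.0014,-0.0004,-0.02],[2.7,9.4,0]],
])

```text
time: 9.5
tool_pos: [0.6706, 0.0178, 0.1594]
tool_rot: [-0.013, 0.986, -0.141, -0.091]
contact_force: [0.7, 3.6, -3.7]
gripper_width: 0.222
```

```bash
python3 - <<'E'
from h import *
st()
print(tcp((62,151)))
look('wrist','w7',['loop_bar','loop_tab'])
st()
E
```

```text
t 9.5 tcp case [ 70.9  -0.7 159.4] grasp [ 74.4  -0.7 178.1] tilt -10.5 ty -0.012 -0.001 F [-0.3  3.7 -3.7] w 0.222
(array([ 70.87722955, 158.48340801]), np.float64(-10.574030102481995), np.float64(-7.1740301024819955), np.float64(0.07100648797429421))
loop_bar [(array([ 58.6,  -1.7, 151.2]), 0.58)]
loop_tab [(array([ 75.1,  -0.3, 179. ]), 0.84)]
t 9.65 tcp case [ 70.8  -0.7 159.6] grasp [ 74.3  -0.8 178.3] tilt -10.5 ty -0.012 -0.001 F [ 0.1  3.  -3. ] w 0.223
```

View pics/w7.png

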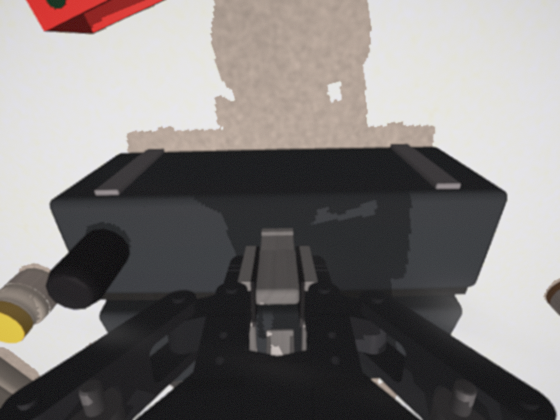

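drive_tool([
  [[0.0001,0,-0.002],[0.3,1.0,0]],
  [[0.0002,-0.0001,-0.004],[0.5,2.0,0]],
  [[0.0002,-0.0001,-0.005],[0.6,2.4,0]],
  [[0.0002,-0.0001,-0.005],[0.6,2.4,0]],
])

```text
time: 10.05
tool_pos: [0.6707, 0.0177, 0.1537]
tool_rot: [-0.016, 0.983, -0.141, -0.113]
contact_force: [-0.3, 4.1, -3.1]
gripper_width: 0.218
```

drive_tool([
  [[0,0,-0.001],[0.15,0.5,0]],
  [[0,0,-0.001],[0.15,0.5,0]],
])

```text
time: 10.25
tool_pos: [0.6708, 0.0176, 0.1529]
tool_rot: [-0.016, 0.983, -0.141, -0.117]
contact_force: [0.3, 3.9, -2.8]
gripper_width: 0.224
```

```bash
python3 -c "
from h import *
st();print(tcp((62,146)))"
```

```text
t 10.25 tcp case [ 71.1  -0.8 152.9] grasp [ 75.6  -0.8 171.4] tilt -13.5 ty -0.012 0.001 F [-0.7  3.9 -2.8] w 0.224
(array([ 71.20295387, 153.07899994]), np.float64(-13.136726762276103), np.float64(-9.736726762276103), np.float64(0.10047169065768236))
```

Estimated bar height is 146 mm, with contact on the guard expected near 143.5. I'll take 1 mm steps from here.

drive_tool([
  [[0,0,-0.001],[0.1,0.4,0]],
  [[0,0,-0.001],[0.1,0.4,0]],
])

```text
time: 10.45
tool_pos: [0.6707, 0.0176, 0.152]
tool_rot: [-0.017, 0.983, -0.141, -0.12]
contact_force: [0.4, 3.1, -3.0]
gripper_width: 0.223
```

drive_tool([
  [[0,0,-0.001],[0.1,0.4,0]],
  [[0,0,-0.001],[0.1,0.4,0]],
])

```text
time: 10.65
tool_pos: [0.6707, 0.0176, 0.1509]
tool_rot: [-0.017, 0.982, -0.14, -0.124]
contact_force: [0.7, 4.4, -3.0]
gripper_width: 0.22
```

drive_tool([
  [[0,0,-0.0005],[0,0,0]],
  [[0,0,-0.0005],[0,0,0]],
])

```text
time: 10.85
tool_pos: [0.6707, 0.0176, 0.1507]
tool_rot: [-0.017, 0.982, -0.141, -0.124]
contact_force: [0.3, 4.4, -3.1]
gripper_width: 0.221
```

drive_tool([
  [[0,0,-0.0007],[0,0.3,0]],
  [[0,0,-0.0007],[0,0.3,0]],
])

```text
time: 11.05
tool_pos: [0.6708, 0.0176, 0.1504]
tool_rot: [-0.017, 0.982, -0.141, -0.126]
contact_force: [-0.8, 4.5, 0.2]
gripper_width: 0.219
```

drive_tool([
  [[0,0,-0.0007],[0,0.3,0]],
  [[0,0,-0.0007],[0,0.3,0]],
])

```text
time: 11.25
tool_pos: [0.6709, 0.0176, 0.1502]
tool_rot: [-0.016, 0.982, -0.141, -0.129]
contact_force: [-1.0, 4.9, 4.1]
gripper_width: 0.223
```

drive_tool([
  [[0,0,-0.0007],[0,0.3,0]],
  [[0,0,-0.0007],[0,0.3,0]],
])

```text
time: 11.45
tool_pos: [0.6709, 0.0175, 0.1501]
tool_rot: [-0.016, 0.981, -0.141, -0.131]
contact_force: [-3.9, 4.5, 6.7]
gripper_width: 0.218
```

Contact: Fz rose from -3 to +6.7 N at the height predicted for the bar on the guard. I'll ease off and draw it to -x.

drive_tool([
  [[0,0,0.0008],[0,0,0]],
  [[-0.002,0.0005,0.0008],[0,0,0]],
  [[-0.004,0.001,0.0008],[0,0,0]],
  [[-0.004,0.001,0.0008],[0,0,0]],
])

```text
time: 11.85
tool_pos: [0.6691, 0.018, 0.1504]
tool_rot: [-0.016, 0.982, -0.141, -0.128]
contact_force: [6.0, 3.5, 1.8]
gripper_width: 0.22
```

```bash
python3 -c "
from h import *
st()"
```

```text
t 11.85 tcp case [ 69.4  -0.9 150.4] grasp [ 74.2  -0.8 168.7] tilt -14.8 ty -0.012 0.005 F [4.9 4.9 1.8] w 0.22
```

drive_tool([
  [[-0.001,0.0003,0],[0,0,0]],
  [[-0.001,0.0003,0],[0,0,0]],
  [[-0.001,0.0003,0],[0,0,0]],
])

```text
time: 12.15
tool_pos: [0.6684, 0.0181, 0.1504]
tool_rot: [-0.016, 0.982, -0.141, -0.127]
contact_force: [6.0, 2.7, 2.3]
gripper_width: 0.219
```

```bash
python3 -c "
from h import *
st()
m,im=look('wrist','w8',['loop_bar','loop_tab'])
im=cv2.imread('pics/w8.png');b=cv2.resize(im[200:380,190:370],None,fx=3.6,fy=3.3,interpolation=cv2.INTER_CUBIC); cv2.imwrite('pics/w8c.png',cv2.convertScaleAbs(b,alpha=1.5,beta=10))
"
```

```text
t 12.15 tcp case [ 68.7  -0.9 150.4] grasp [ 73.5  -0.9 168.7] tilt -14.7 ty -0.012 0.005 F [5.  4.2 2.3] w 0.219
loop_bar [(array([ 58.2,   0.8, 140.7]), 0.59)]
loop_tab [(array([ 75.6,  -3.3, 171.7]), 0.86)]
```

View pics/w8c.png

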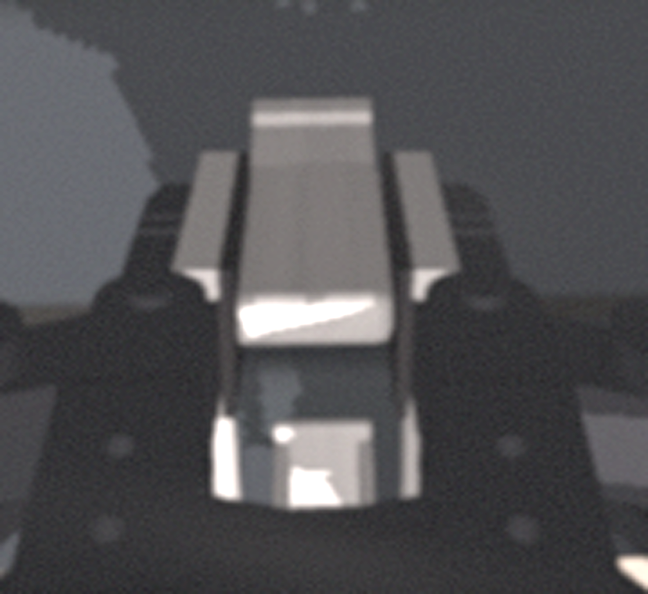

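Force stays near 5 N while it slides (lever drag plus friction), so it isn't a stop yet. I'll continue.

drive_tool([
  [[-0.001,0.0003,0],[0,0,0]],
  [[-0.002,0.0006,0],[0,0,0]],
  [[-0.002,0.0006,0],[0,0,0]],
])

```text
time: 12.6
tool_pos: [0.6666, 0.0187, 0.1504]
tool_rot: [-0.016, 0.982, -0.141, -0.127]
contact_force: [7.3, 2.5, 0.6]
gripper_width: 0.22
```

drive_tool([
  [[-0.001,0.0003,0],[0,0,0]],
  [[-0.0015,0.0004,0],[0,0,0]],
  [[-0.0015,0.0004,0],[0,0,0]],
])

```text
time: 12.9
tool_pos: [0.6652, 0.0191, 0.1504]
tool_rot: [-0.016, 0.982, -0.141, -0.127]
contact_force: [7.3, 2.1, 0.9]
gripper_width: 0.217
```

```bash
python3 -c "
from h import *
st()"
```

```text
t 12.9 tcp case [ 65.3  -0.9 150.4] grasp [ 70.1  -0.9 168.8] tilt -14.7 ty -0.012 0.005 F [6.4 4.  0.9] w 0.217
```

drive_tool([
  [[-0.001,0.0003,-0.0002],[0,0,0]],
  [[-0.0015,0.0004,-0.0004],[0,0,0]],
  [[-0.0015,0.0004,-0.0004],[0,0,0]],
])

```text
time: 13.2
tool_pos: [0.6625, 0.0198, 0.1491]
tool_rot: [-0.016, 0.982, -0.141, -0.129]
contact_force: [4.9, 3.1, -0.9]
gripper_width: 0.22
```

drive_tool([
  [[-0.001,0.0003,-0.0002],[0,0,0]],
  [[-0.001,0.0003,-0.0003],[0,0,0]],
  [[-0.001,0.0003,-0.0003],[0,0,0]],
])

```text
time: 13.5
tool_pos: [0.6609, 0.0202, 0.1479]
tool_rot: [-0.016, 0.981, -0.141, -0.13]
contact_force: [6.0, 3.5, -1.5]
gripper_width: 0.223
```

```bash
python3 -c "
from h import *
st()"
```

```text
t 13.5 tcp case [ 60.9  -0.9 147.9] grasp [ 65.8  -0.9 166.2] tilt -15.0 ty -0.012 0.005 F [ 4.9  5.  -1.5] w 0.223
```

z fell 2.5 mm, more than commanded: the bar is slipping off the guard into the mouth. I'll lower it gently.

drive_tool([
  [[0,0,-0.001],[0.1,0.5,0]],
  [[0,0,-0.002],[0.25,1.0,0]],
  [[0,0,-0.002],[0.25,1.0,0]],
])

```text
time: 13.8
tool_pos: [0.6607, 0.0203, 0.1455]
tool_rot: [-0.017, 0.98, -0.141, -0.139]
contact_force: [4.0, 4.0, -0.5]
gripper_width: 0.225
```

drive_tool([
  [[0,0,-0.001],[0.1,0.4,0]],
  [[0,0,-0.0015],[0.2,0.7,0]],
  [[0,0,-0.0015],[0.2,0.7,0]],
])

```text
time: 14.1
tool_pos: [0.6605, 0.0203, 0.144]
tool_rot: [-0.018, 0.979, -0.141, -0.145]
contact_force: [4.5, 3.3, -1.4]
gripper_width: 0.222
```

```bash
python3 -c "
from h import *
st()"
```

```text
t 14.1 tcp case [ 60.5  -0.9 144. ] grasp [ 66.   -0.9 162.2] tilt -16.9 ty -0.012 0.006 F [ 3.4  4.4 -1.4] w 0.222
```

drive_tool([
  [[0,0,-0.001],[0.1,0.4,0]],
  [[0,0,-0.001],[0.1,0.4,0]],
])

```text
time: 14.3
tool_pos: [0.6604, 0.0203, 0.143]
tool_rot: [-0.018, 0.979, -0.14, -0.149]
contact_force: [3.6, 4.6, -1.7]
gripper_width: 0.219
```

drive_tool([
  [[0,0,-0.001],[0.1,0.4,0]],
  [[0,0,-0.001],[0.1,0.4,0]],
])

```text
time: 14.5
tool_pos: [0.6605, 0.0204, 0.1424]
tool_rot: [-0.019, 0.978, -0.14, -0.153]
contact_force: [2.9, 3.5, -0.5]
gripper_width: 0.217
```

```bash
python3 -c "
from h import *
st()"
```

```text
t 14.5 tcp case [ 60.4  -0.9 142.4] grasp [ 66.2  -0.9 160.5] tilt -17.7 ty -0.012 0.007 F [ 1.9  4.1 -0.5] w 0.217
```

drive_tool([
  [[0,0,-0.0008],[0,0.3,0]],
  [[0,0,-0.0008],[0,0.3,0]],
])

```text
time: 14.7
tool_pos: [0.6604, 0.0204, 0.1423]
tool_rot: [-0.018, 0.978, -0.14, -0.155]
contact_force: [3.5, 3.5, 0.9]
gripper_width: 0.221
```

drive_tool([
  [[-0.001,0.0003,0.0003],[0,0,0]],
  [[-0.002,0.0006,0.0005],[0,0,0]],
  [[-0.002,0.0006,0.0005],[0,0,0]],
])

```text
time: 15.0
tool_pos: [0.659, 0.0208, 0.1425]
tool_rot: [-0.018, 0.978, -0.14, -0.154]
contact_force: [7.0, 2.6, -0.9]
gripper_width: 0.224
```

```bash
python3 -c "
from h import *
st()"
```

```text
t 15.0 tcp case [ 58.9  -0.9 142.5] grasp [ 64.8  -0.9 160.6] tilt -17.8 ty -0.012 0.008 F [ 6.   4.4 -0.9] w 0.224
```

The floor was reached at the predicted height (142.3), and the draw to -x met the expected resistance. I'll ease the load, release the tab, then rise clear and look.

drive_tool([
  [[0.001,-0.0003,0.0003],[0,0,0]],
  [[0.0015,-0.0004,0.0004],[0,0,0]],
])

```text
time: 15.2
tool_pos: [0.6594, 0.0206, 0.1424]
tool_rot: [-0.018, 0.978, -0.14, -0.156]
contact_force: [2.6, 4.0, -1.2]
gripper_width: 0.222
```

drive_tool([
  [[0,0,0],[0,0,0]],
  [[0,0,0],[0,0,0]],
  [[0,0,0],[0,0,0]],
  [[0,0,0],[0,0,0]],
  [[0,0,0],[0,0,0]],
], fingers=-0.3)

```text
time: 15.7
tool_pos: [0.659, 0.0204, 0.1431]
tool_rot: [-0.018, 0.978, -0.14, -0.156]
contact_force: [0.2, 0.2, 0.1]
gripper_width: 0.656
```

```bash
python3 -c "
from h import *
st()
look('wrist','w9',['loop_bar','loop_tab'])
look('scene','s9',['loop_bar','loop_tab','lever_tip'])
im=cv2.imread('pics/w9.png');b=cv2.resize(im[180:380,170:390],None,fx=3.5,fy=3,interpolation=cv2.INTER_CUBIC); cv2.imwrite('pics/w9c.png',cv2.convertScaleAbs(b,alpha=1.5,beta=10))
"
```

```text
t 15.7 tcp case [ 59.   -1.2 143.1] grasp [ 64.9  -1.1 161.2] tilt -18.1 ty -0.012 0.009 F [0.1 0.2 0.1] w 0.656
loop_bar [(array([ 48.7,  -2.4, 134.6]), 0.69)]
loop_tab [(array([ 67.3,  -3.2, 161.3]), 0.82)]
loop_bar [(array([ 46.2,   0.5, 135.4]), 0.61)]
loop_tab [(array([ 64.7,  -0.9, 160.9]), 0.52)]
lever_tip [(array([-57.5,  -1.5, 218.1]), 0.75), (array([ -12.1, -455.5,   15.1]), 0.42)]
```

View pics/w9c.png

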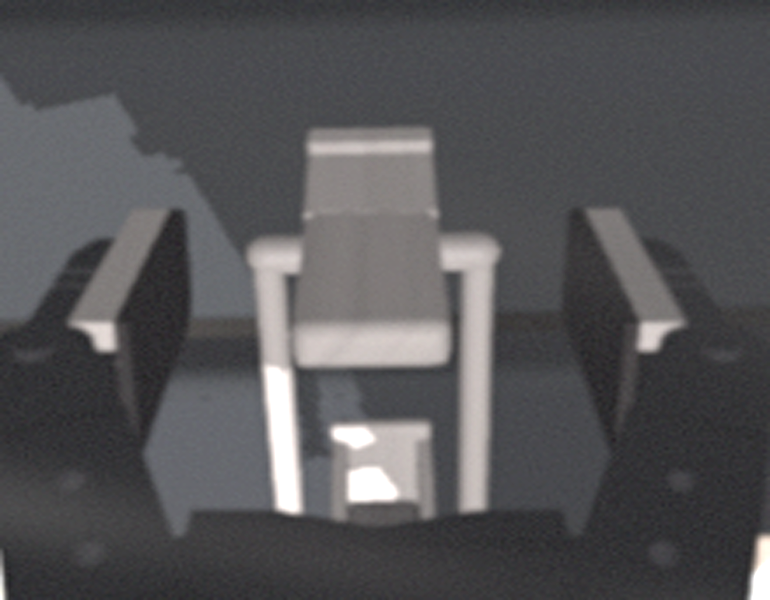

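Bar reads (47.5, 135) mm in the case frame and it sits in the slot with the tab free. I'll back out along the tool axis and go round to the front of the lever with fingers shut.

drive_tool([
  [[0.006,-0.002,0.019],[0,0,0]],
  [[0.012,-0.003,0.038],[0,0,0]],
  [[0.018,-0.005,0.057],[0,0,0]],
  [[0.018,-0.005,0.085],[0,0,0]],
  [[-0.01,0.004,0.09],[-2,-7,0]],
  [[-0.045,0.014,0.09],[-4,-14,0]],
  [[-0.081,0.024,0.09],[-4.8,-17.5,0]],
  [[-0.081,0.024,0.09],[-4.8,-17.5,0]],
])

```text
time: 16.85
tool_pos: [0.5712, 0.0466, 0.2303]
tool_rot: [0.002, 0.99, -0.141, -0.003]
contact_force: [0.6, -1.0, -0.6]
gripper_width: 0.648
```

drive_tool([
  [[0,0,0],[0,0,0]],
  [[0,0,0],[0,0,0]],
  [[0,0,0],[0,0,0]],
  [[0,0,0],[0,0,0]],
  [[0,0,0],[0,0,0]],
], fingers=1.0)

```text
time: 17.35
tool_pos: [0.5791, 0.0444, 0.2331]
tool_rot: [0.002, 0.99, -0.143, 0.0]
contact_force: [-0.5, -0.0, -1.4]
gripper_width: 0.002
```

```bash
python3 -c "
from h import *
st()
look('scene','s10',['loop_bar','loop_tab','lever_tip'])
look('top','t10',['loop_bar','loop_tab','lever_tip'])
look('wrist','w10',['loop_bar','lever_tip'])
im=cv2.imread('pics/s10.png')[150:300,240:400]; cv2.imwrite('pics/s10c.png',cv2.resize(im,None,fx=4.5,fy=4,interpolation=cv2.INTER_CUBIC))
"
```

```text
t 17.35 tcp case [-24.4   0.4 233.1] grasp [-24.4   0.4 252.1] tilt 0.0 ty -0.014 0.003 F [-0.5 -0.1 -1.4] w 0.002
loop_bar [(array([ 46.6,   2.1, 134.2]), 0.85)]
loop_tab [(array([ 65.6,  -0.8, 160.1]), 0.91)]
lever_tip [(array([-62.8,  -0.6, 216. ]), 0.9)]
loop_bar [(array([-92.5, 307. ,  37.2]), 0.72)]
loop_tab [(array([  94.7, -375.4,   37.8]), 0.45)]
lever_tip [(array([-6.41e+01,  1.00e-01,  2.17e+02]), 0.49)]
loop_bar [(array([ 48.6,  -4. , 132.6]), 0.68)]
lever_tip []
```

View pics/s10c.png

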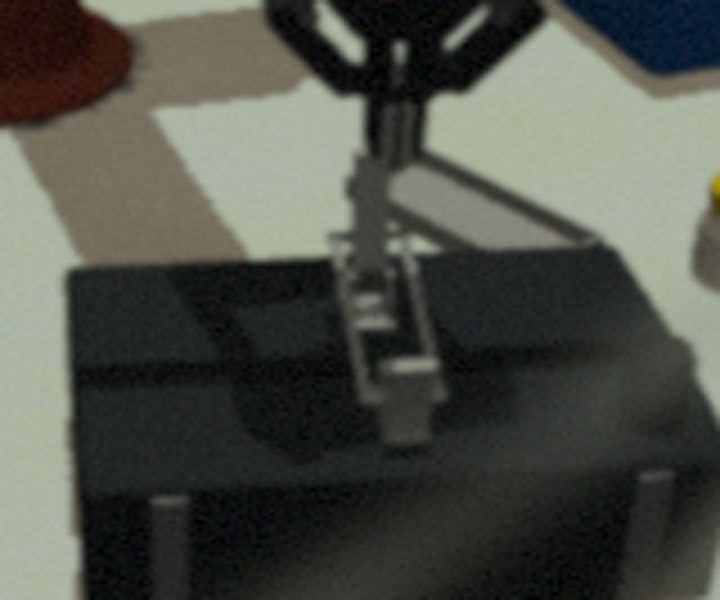

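View pics/w10.png

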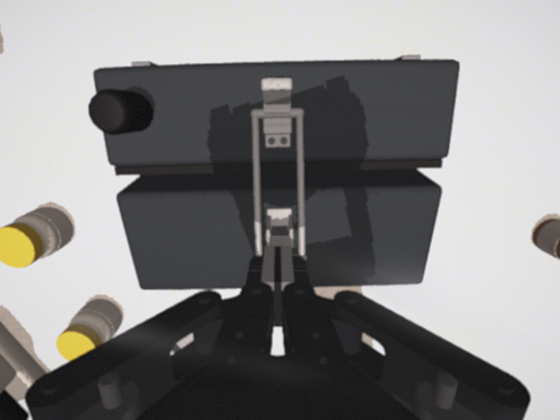

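The loop lies hooked over the keeper, with bar and tab where expected. The lever stands at about 0.16 rad with the shut fingers in front of it. I'll lower and approach its face.

drive_tool([
  [[0,0,-0.016],[0,0,0]],
  [[0,0,-0.031],[0,0,0]],
  [[-0.008,0.0022,-0.031],[0,0,0]],
  [[-0.016,0.0045,-0.031],[0,0,0]],
  [[-0.02,0.0055,-0.031],[0,0,0]],
  [[-0.02,0.0055,-0.031],[0,0,0]],
])

```text
time: 18.5
tool_pos: [0.5579, 0.0505, 0.2029]
tool_rot: [0.002, 0.99, -0.142, 0.001]
contact_force: [0.1, -0.5, 0.3]
gripper_width: 0.006
```

```bash
python3 - <<'E'
from h import *
st()
def C(th,r): return np.array([-50.5-r*np.sin(th)+4*np.cos(th)+11, 140+r*np.cos(th)+4*np.sin(th)])
for th in np.arange(.15,1.6,.1): print(round(th,2),C(th,62).round(1))
E
```

```text
t 18.5 tcp case [-46.4   0.5 202.9] grasp [-46.5   0.6 221.9] tilt 0.1 ty -0.013 0.003 F [ 0.2 -0.4  0.3] w 0.006
0.15 [-44.8 201.9]
0.25 [-51.  201.1]
0.35 [-57.  199.6]
0.45 [-62.9 197.6]
0.55 [-68.5 194.9]
0.65 [-73.8 191.8]
0.75 [-78.8 188.1]
0.85 [-83.4 183.9]
0.95 [-87.6 179.3]
1.05 [-91.3 174.3]
1.15 [-94.5 169. ]
1.25 [-97.1 163.3]
1.35 [-99.1 157.5]
1.45 [-100.6  151.4]
1.55 [-101.4  145.3]
```

drive_tool([
  [[-0.0045,0.0012,-0.0015],[0,0,0]],
  [[-0.01,0.0028,-0.003],[0,0,0]],
  [[-0.016,0.0044,-0.005],[0,0,0]],
  [[-0.0215,0.006,-0.008],[0,0,0]],
  [[-0.0215,0.006,-0.008],[0,0,0]],
])

```text
time: 19.0
tool_pos: [0.5366, 0.0563, 0.1947]
tool_rot: [0.002, 0.99, -0.142, 0.001]
contact_force: [1.7, -1.2, 3.4]
gripper_width: 0.003
```

```bash
python3 - <<'E'
from h import *
st()
look('scene','s11',['lever_tip','loop_bar'])
E
```

```text
t 19.0 tcp case [-68.6   0.3 194.7] grasp [-68.6   0.4 213.7] tilt 0.1 ty -0.013 0.003 F [ 2.  -0.7  3.4] w 0.003
lever_tip [(array([-90. ,  -3.8, 204.3]), 0.58)]
loop_bar [(array([ 4.450e+01, -1.000e-01,  1.383e+02]), 0.69)]
```

Lever is at 0.55 rad as planned, under light force. I'll continue along the arc.

drive_tool([
  [[-0.005,0.0014,-0.003],[0,0,0]],
  [[-0.01,0.0028,-0.007],[0,0,0]],
  [[-0.0145,0.004,-0.011],[0,0,0]],
  [[-0.0185,0.0052,-0.0155],[0,0,0]],
  [[-0.0185,0.0052,-0.0155],[0,0,0]],
])

```text
time: 19.65
tool_pos: [0.5182, 0.0614, 0.178]
tool_rot: [0.002, 0.99, -0.142, 0.001]
contact_force: [3.5, -0.7, 0.6]
gripper_width: 0.006
```

```bash
python3 - <<'E'
from h import *
st()
look('scene','s12',['lever_tip','loop_bar','loop_tab'])
im=cv2.imread('pics/s12.png')[150:300,240:400]; cv2.imwrite('pics/s12c.png',cv2.resize(im,None,fx=4.5,fy=4,interpolation=cv2.INTER_CUBIC))
E
```

```text
t 19.65 tcp case [-87.6   0.4 178. ] grasp [-87.6   0.4 197. ] tilt 0.1 ty -0.013 0.003 F [3.5 0.3 0.6] w 0.006
lever_tip [(array([-106. ,   -5.2,  181.2]), 0.9)]
loop_bar [(array([ 43.5,   0.5, 135.9]), 0.53), (array([  97.5, -373.8,   39.1]), 0.34)]
loop_tab []
```

View pics/s12c.png

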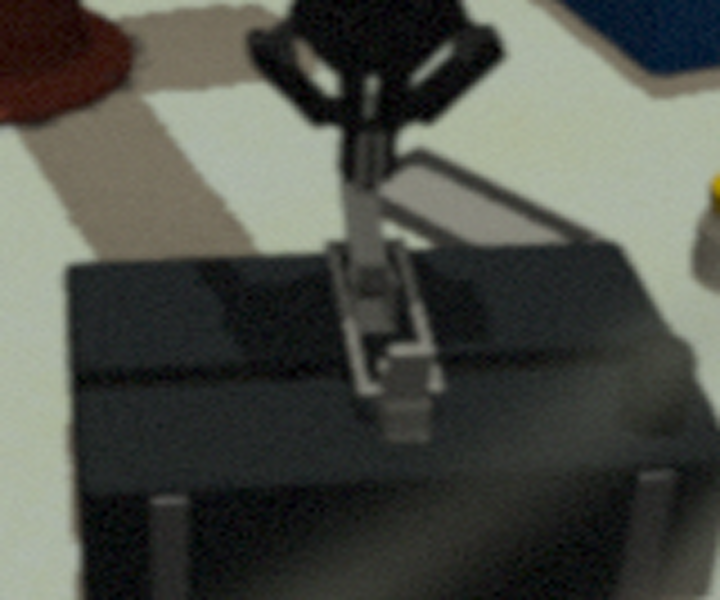

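```bash
python3 - <<'E'
from h import *
a=cv2.imread('pics/s10.png')[220:275,305:360]; b=cv2.imread('pics/s12.png')[220:275,305:360]
o=np.hstack([cv2.resize(q,(390,560),interpolation=cv2.INTER_CUBIC) for q in (a,b)]); cv2.imwrite('pics/cmp.png',cv2.convertScaleAbs(o,alpha=1.5,beta=10))
m=camera_model('scene')
def pp(x,y,z): q=proj(m,O+ex*x/1e3+ey*y/1e3+ez*z/1e3)[0]; return ((q-[305,220])*[390/55,560/55]).round(0)
for n,p in dict(lipedge=(48.5,0,150),guardTopBack=(66.5,0,140),guardfoot=(67,0,121),bar_in=(47.5,14,136),bar_on=(43,14,153.5),bar_guard=(60,14,143.5)).items(): print(n,pp(*p))
E
```

```text
lipedge [173. 239.]
guardTopBack [181. 335.]
guardfoot [177. 410.]
bar_in [217. 287.]
bar_on [219. 205.]
bar_guard [227. 297.]
```

View pics/cmp.png

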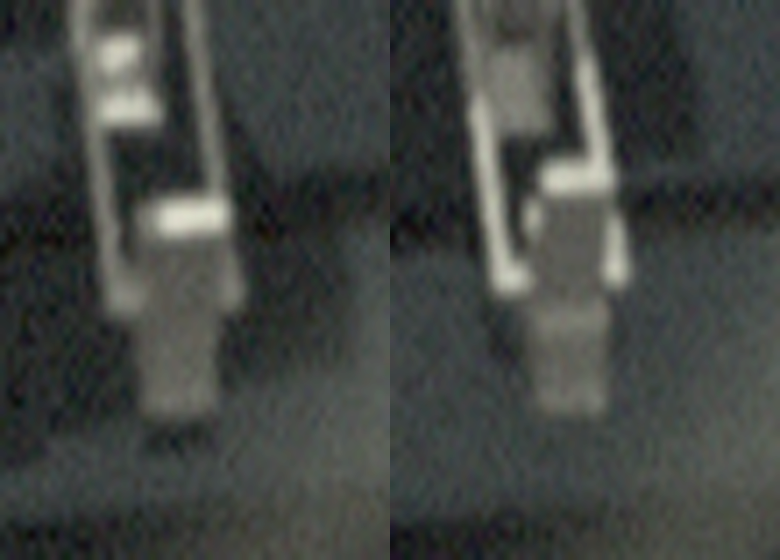

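The bar end stays below the lip, drawn to about x≈46, so it is hooked. I'll continue to 1.35 rad.

drive_tool([
  [[-0.0035,0.001,-0.005],[0,0,0]],
  [[-0.0065,0.0018,-0.01],[0,0,0]],
  [[-0.009,0.0025,-0.016],[0,0,0]],
  [[-0.011,0.003,-0.022],[0,0,0]],
  [[-0.011,0.003,-0.022],[0,0,0]],
])

```text
time: 20.35
tool_pos: [0.5048, 0.0648, 0.154]
tool_rot: [0.002, 0.99, -0.142, -0.003]
contact_force: [0.2, -0.3, 0.8]
gripper_width: 0.003
```

```bash
python3 - <<'E'
from h import *
st()
look('scene','s13',['lever_tip','loop_bar','loop_tab','lever_pivot'])
E
```

```text
t 20.35 tcp case [-101.4   -0.   154. ] grasp [-1.013e+02  1.000e-01  1.730e+02] tilt -0.3 ty -0.013 0.004 F [ 0.3 -0.2  0.8] w 0.003
lever_tip [(array([-112.9,   -3.8,  148.9]), 0.89), (array([  97.6, -373.1,   39.9]), 0.67)]
loop_bar [(array([ 43. ,   0.8, 137.5]), 0.54), (array([ 45. ,  -1.5, 134.5]), 0.46)]
loop_tab [(array([ 55.3,   0.3, 163.8]), 0.76), (array([  -7.6, -455.4,   14.3]), 0.34)]
lever_pivot [(array([-41.2,  -1.8, 145.2]), 0.67), (array([ -14.1, -452.3,   15.7]), 0.35)]
```

The lever seems to have snapped over (tip at z≈149, force near zero). I'll press down lightly to confirm it's on its stop.

drive_tool([
  [[0,0,-0.002],[0,0,0]],
  [[0,0,-0.004],[0,0,0]],
  [[0,0,-0.004],[0,0,0]],
])

```text
time: 20.9
tool_pos: [0.507, 0.0644, 0.1522]
tool_rot: [0.002, 0.99, -0.142, -0.0]
contact_force: [0.2, -0.5, -0.0]
gripper_width: -0.005
```

drive_tool([
  [[0,0,-0.002],[0,0,0]],
  [[0,0,-0.003],[0,0,0]],
  [[0,0,-0.003],[0,0,0]],
])

```text
time: 21.2
tool_pos: [0.507, 0.0644, 0.1494]
tool_rot: [0.002, 0.99, -0.142, 0.0]
contact_force: [0.4, -0.7, -0.4]
gripper_width: 0.002
```

drive_tool([
  [[0,0,-0.002],[0,0,0]],
  [[0,0,-0.003],[0,0,0]],
  [[0,0,-0.003],[0,0,0]],
])

```text
time: 21.5
tool_pos: [0.507, 0.0644, 0.1464]
tool_rot: [0.002, 0.99, -0.142, 0.0]
contact_force: [-0.2, 0.4, 0.1]
gripper_width: -0.003
```

drive_tool([
  [[0,0,-0.0015],[0,0,0]],
  [[0,0,-0.002],[0,0,0]],
  [[0,0,-0.002],[0,0,0]],
])

```text
time: 21.8
tool_pos: [0.5071, 0.0644, 0.1445]
tool_rot: [0.002, 0.99, -0.142, 0.0]
contact_force: [0.0, 0.2, 0.3]
gripper_width: 0.004
```

drive_tool([
  [[0,0,-0.0015],[0,0,0]],
  [[0,0,-0.002],[0,0,0]],
  [[0,0,-0.002],[0,0,0]],
])

```text
time: 22.1
tool_pos: [0.5074, 0.0644, 0.1432]
tool_rot: [0.002, 0.99, -0.142, 0.0]
contact_force: [-0.8, 0.9, 3.3]
gripper_width: -0.001
```

drive_tool([
  [[0,0,-0.0015],[0,0,0]],
  [[0,0,-0.002],[0,0,0]],
  [[0,0,-0.002],[0,0,0]],
])

```text
time: 22.4
tool_pos: [0.5075, 0.0645, 0.1429]
tool_rot: [0.002, 0.99, -0.142, 0.0]
contact_force: [-6.1, 0.7, 11.6]
gripper_width: -0.001
```

There is a firm stop at z = 143 mm, the top of a flat lever. I'll lift clear and inspect.

drive_tool([
  [[0,0,0.015],[0,0,0]],
  [[0,0,0.05],[0,0,0]],
  [[0,0,0.1],[0,0,0]],
  [[-0.02,0,0.15],[0,0,0]],
  [[-0.04,-0.03,0.2],[0,0,0]],
  [[-0.05,-0.07,0.22],[0,0,0]],
  [[-0.05,-0.12,0.22],[0,0,0]],
  [[-0.05,-0.12,0.22],[0,0,0]],
])

```text
time: 23.2
tool_pos: [0.4571, -0.0593, 0.363]
tool_rot: [0.003, 0.989, -0.145, 0.002]
contact_force: [0.9, 1.4, -0.1]
gripper_width: -0.0
```

```bash
python3 - <<'E'
from h import *
st()
look('scene','s14',['lever_tip','loop_bar','loop_tab','lever_pivot','lens_can_mid'])
look('top','t14',['lever_tip','loop_bar','loop_tab','lever_pivot'])
im=cv2.imread('pics/s14.png')[150:300,240:400]; cv2.imwrite('pics/s14c.png',cv2.convertScaleAbs(cv2.resize(im,None,fx=4.5,fy=4,interpolation=cv2.INTER_CUBIC),alpha=1.4))
im=cv2.imread('pics/t14.png')[100:240,180:340]; cv2.imwrite('pics/t14c.png',cv2.convertScaleAbs(cv2.resize(im,None,fx=5,fy=4.2,interpolation=cv2.INTER_CUBIC),alpha=1.6,beta=15))
E
```

```text
t 23.2 tcp case [-114.  -132.3  363. ] grasp [-114.1 -132.2  382. ] tilt 0.3 ty -0.019 0.005 F [ 0.5  1.6 -0.1] w -0.0
lever_tip [(array([-115.5,    0.2,  136.1]), 0.81)]
loop_bar [(array([ 42.6,   2.1, 136.9]), 0.66)]
loop_tab [(array([ 53.3,   1.8, 164.1]), 0.56)]
lever_pivot [(array([ 47.8,   0.4, 151.2]), 0.6), (array([-42.3,  -0.7, 144.8]), 0.58)]
lens_can_mid [(array([ 52.9, 115.4, 139. ]), 0.53), (array([ 44.5,  -1.9, 136.6]), 0.33)]
lever_tip [(array([-120.4,   -1.3,  135.2]), 0.6)]
loop_bar [(array([ 43.3,   0.8, 138.1]), 0.66)]
loop_tab [(array([ 53.5,  -1.8, 163.2]), 0.67)]
lever_pivot [(array([-44.7,   0.2, 139. ]), 0.73), (array([ 55.2,  -2. , 166.1]), 0.2)]
```

View pics/s14c.png

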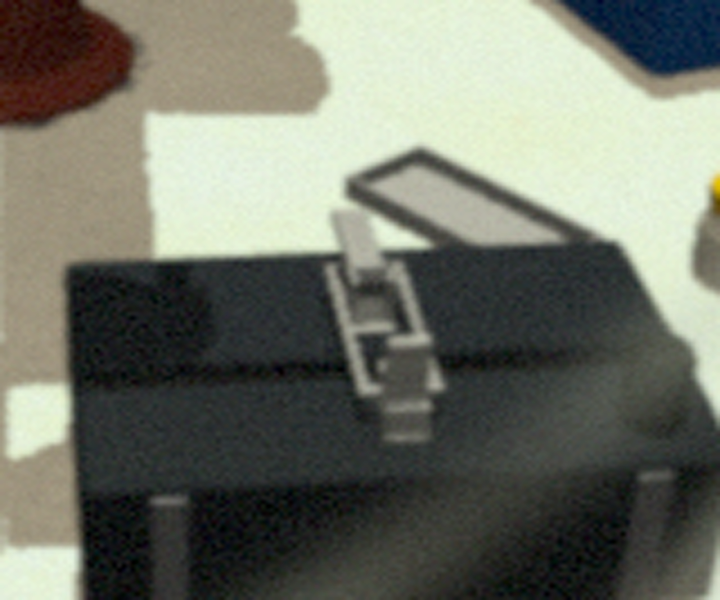

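View pics/t14c.png

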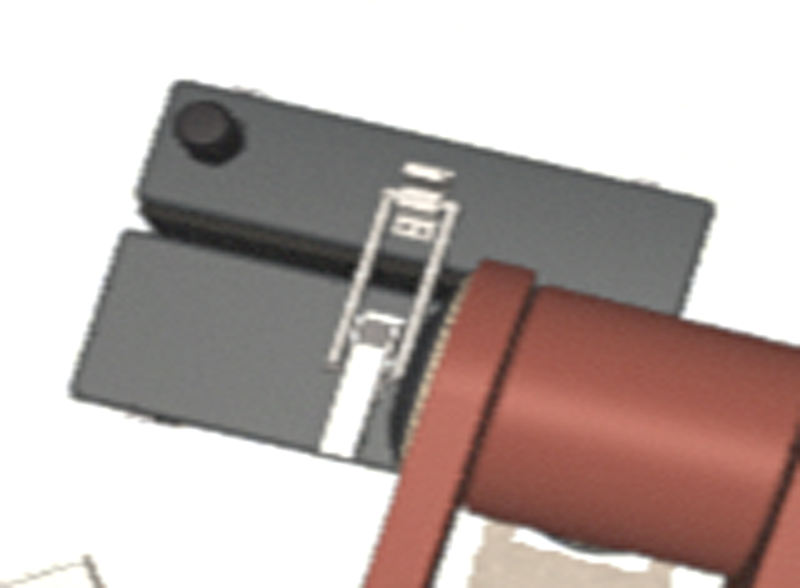

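The lever lies flat, the loop is hooked under the lip, and the lid gap has narrowed (pivot moved about 7 mm toward the keeper). The arm is clear, so I'm handing in.

```bash
python3 -c "
from plant import *
print(job_done())"
```

```text
the job is handed in; nothing more can be done
None
```

The catch is latched: the loop's bar is in the keeper's slot under the lip, and the lever is flat and holding the lid drawn in. I handed in about 23 s into the 61 s allowed; `job_done` reports no verdict.

**What I did**
- I pinched the tab, swung the bar over, and felt it touch down on the guard at the predicted height.
- I drew it toward the robot, about 7 N at most, until it dropped off the guard's edge. Then I lowered it to the slot floor and let go.
- I pushed the lever back along its arc with shut fingers. It snapped over, and a light press found a firm stop at 143 mm, the top of a flat lever.

**Last checks**
- **Bar:** it read (47.5, 135) mm in the case frame when I released it, which is in the slot. Later readings drifted to about (43, 137). I put that down to the networks' 4 mm error, because in the pictures the bar lies between lip and guard.
- **Lever and lid:** the pivot moved about 7 mm toward the keeper, which puts the lid near 0.07 rad (limit 0.108). That is my estimate; the joint angle itself is not reported.
- **Force:** the contact force stayed below about 10 N above its resting level while the loop was gripped.
- **Bystanders:** I saw no contact with any of them, and the lens can looks unmoved in the last pictures. I did not measure the others again.
- **Robot:** it stands about 0.2 m clear of the case, touching nothing.

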